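# Transfer the microscope objectives to the setup rack in reverse order

## Robot

A 6-joint arm with a two-finger parallel gripper is mounted at the origin on the work surface. World frame = base frame: x ahead of the robot, y to its left, z up, the work surface at z = 0. Lengths are in mm, angles in rad, forces in N, time in s.
With the tool pointing down it reaches from about 275 to 825 mm from the base axis. Payload 4.9 kg.
Tool frame: the origin (TCP) lies at the very end of the fingers, on their centre line; the grasp point (between the pads) lies 19 mm behind it; z points along the fingers, y is the direction in which the jaws open and shut (so a half turn about z gives the same grasp; the last joint's range is limited). The gripper opens to 85 mm and grips with 20 to 120 N. Pads are 22 mm wide; open, the fingers measure 114 mm over their backs; the gripper's body (76 mm by 85 mm) begins 54 mm behind the grasp point. The pads swing forward as they close: fully open they stand 13 mm farther back than shut.
Start: joints at [-1.313, 0.326, -0.193, 1.052, 0, 1.437], TCP at [210.032, -508.336, 231.281] pointing down, gripper open.
Joint ranges: [-2.65, 2.65], [-0.97, 1.79], [-1.3, 1.35], [-1.93, 2.1], [-1.47, 1.37], [-3.14, 3.14]. Speed limits (rad/s): [2.57, 2.57, 3.14, 3.14, 3.14, 3.14].

## Interface

Orientations are given as [roll, pitch, yaw] about the fixed x, y, z axes, in that order (R = Rz(yaw) Ry(pitch) Rx(roll)).
In Python, from bench import bot, solve_ik, imaging gives the robot as it stands. Calls block until the motion is done:
- bot.move_ptp(position, orientation): joint-space move of the TCP to a pose.
- bot.movel(position, rot=None, max_speed=150, threshold=None): straight line of the TCP; rot=None keeps the orientation; max_speed is the mean speed in mm/s. With threshold (N) it stops when the force on the tool has changed by that much, and returns True; else False.
- bot.move_j(angles): joint-space move.
- bot.grip(opening, effort=None): opening from 0.0 (shut) to 1.0 (fully open); effort is the grip in N (None keeps the last); returns when the fingers have stopped.
- bot.dwell(seconds).
- solve_ik(position, orientation): joint angles nearest the present ones, or None.
- bot.get_state(): the state.
- imaging.capture(name): name is "side" or "top"; returns the picture (480x640x3 uint8, blue, green, red); there is no depth.
- imaging.camera_model(name): a dict with "K" (3x3 intrinsics, pixels), "k1" (the pictures are not rectified: a ray, as slopes to the right and down, at radius r is drawn at 1 + k1 r^2 times it, then the intrinsics apply), "position" and "rotation" of the camera in the world. Camera axes: x right, y up, looking along -z (the intrinsics and any distortion apply to the point x, -y, -z); pixel columns grow to the right and rows downward; lengths in mm; the calibration is good to about 2 mm. A picture is of the moment at which its call begins. camera_model takes no time and is no camera call.
A pose or a line that the arm cannot do raises bot.IKError and nothing moves.
- bot.sign_off(): hands the job in, once; it reports no verdict.
The state is a dict: "t": time; "qpos": joint angles; "joint_velocities": joint speeds; "effort": joint torques, N m; "tcp_pos": TCP position; "orientation": TCP orientation; "contact_force": force on the tool from outside, world axes, zero at the start; "wrist_torque": the same for the moment, N m; "opening": opening from 0.0 (shut) to 1.0 (fully open).
Only numpy, scipy, OpenCV 4.12 (cv2) and the standard library are available. Lean on these libraries where they do the work, as an engineer would, in place of code of your own. Each camera call takes 0.05 s, during which the arm holds its last target. There are 200 camera calls.

## Task

Move the four microscope objectives from their cases on the storage rail into the bays of the setup rack, one to a bay, in reverse order as counted from the brass thumbscrew that marks one end of each: the objective nearest the thumbscrew on the rail goes into the bay farthest from the thumbscrew on the rack, the second into the second farthest, and so on. They are delicate: keep them upright and set each one down, without dropping it, so that it stands on the floor of its bay.

Things in the scene. Friction and masses are not known exactly. Their poses are not given: they have to be found in the camera images.
- obj_squat: A loose microscope objective standing nose up. Bare steel, black trim, round; foot 32 mm across and 6 mm high. Origin: centre of its underside, z up along its axis. The squat one: the shortest, 50 mm tall, plain barrel 38 mm in diameter from 6 to 46 mm up, flat black top 32 mm across; grip it about 35 mm up. About 160 g.
- obj_slim: A loose microscope objective standing nose up. Bare steel, black trim, round; foot 32 mm across and 6 mm high. Origin: centre of its underside, z up along its axis. The slim one: the tallest, 78 mm tall, barrel 25 mm in diameter from 6 to 64 mm up, then a short taper and a black tip 10 mm across; grip it about 45 mm up. About 130 g.
- obj_collar: A loose microscope objective standing nose up. Bare steel, black trim, round; foot 32 mm across and 6 mm high. Origin: centre of its underside, z up along its axis. The one with a wide black adjusting collar, 41 mm across, 10 to 21 mm up; 66 mm tall, barrel 30 mm in diameter from 6 to 60 mm up, black top 20 mm across; grip it above the collar about 45 mm up. About 200 g.
- obj_cone: A loose microscope objective standing nose up. Bare steel, black trim, round; foot 32 mm across and 6 mm high. Origin: centre of its underside, z up along its axis. The one with a long cone: 74 mm tall, barrel 35 mm in diameter from 6 to 46 mm up, then a cone narrowing to 12 mm at 70 mm and a 10 mm tip; grip the barrel about 36 mm up. About 240 g.
- case_squat: Case bottom in which the squat objective stands at the start: grey plastic square tray, 50 by 50 mm outside, walls 2.5 mm. It is screwed to the storage rail and does not move on it; floor 4 mm thick (its upper side 10 mm above the table), rim 10 mm above the underside (16 mm above the table). Origin: centre of its underside.
- case_slim: Case bottom in which the slim objective stands at the start: small round grey plastic tray, 41 mm in diameter, wall 2.5 mm. It is screwed to the storage rail and does not move on it; floor 4 mm thick (its upper side 10 mm above the table), rim 10 mm above the underside (16 mm above the table). Origin: centre of its underside.
- case_collar: Case bottom in which the objective with the collar stands at the start: large round grey plastic tray, 51 mm in diameter, wall 2.5 mm. It is screwed to the storage rail and does not move on it; floor 4 mm thick (its upper side 10 mm above the table), rim 10 mm above the underside (16 mm above the table). Origin: centre of its underside.
- case_cone: Case bottom in which the objective with the cone stands at the start: oblong grey plastic tray, 62 mm (along the rail's x) by 44 mm outside, walls 2.5 mm. It is screwed to the storage rail and does not move on it; floor 4 mm thick (its upper side 10 mm above the table), rim 10 mm above the underside (16 mm above the table). Origin: centre of its underside.
- storage_rail: Storage rail, fixed: black plate 64 mm wide (x), 6 mm thick, along its own y from -122 to +140 mm. The four cases stand in a row on it at x = 0, y = -87, -29, 29, 87 mm; which is where varies. A brass thumbscrew (head 14 mm across, top 24 mm above the table) at y = +129 mm marks that end. Origin on the table, mid-row; z up. Rail and rack may swap sides and turn.
- setup_rack: Setup rack, fixed: black, 64 mm wide (x), four empty bays in a row at x = 0, y = -87, -29, 29, 87 mm, each 54 mm square inside, with grey walls, floor 10 mm and wall tops 18 mm above the table, walls 4 mm thick, a dark disc on each floor's centre. A brass thumbscrew (head 14 mm across, top 24 mm above the table) at y = +129 mm marks that end. Origin on the table, mid-row; z up.
Not all that is in view belongs to the job. Leave any blue look-alike of the obj_slim alone.

How it is judged:
By the outcome, as a careful person would: the job done as asked, in the order asked, and still so for the second after the job is handed in, with the robot touching nothing.
It also fails if it takes over 99 s, if anything falls off the work surface, if the arm or the gripper's body presses on something with over 40 N, if the wrist force passes 120 N, or if a joint passes its speed limit or range.

## Working session

There is one attempt and no reset: what is moved stays moved. The work goes in short steps, each a Python script; the robot and the scene stay as the last script left them, time stands still between calls to the robot, and variables do not carry over. Pictures are saved under pics/ and viewed, about 12 in all and at most 16, crops included, and the job is handed in when it is done.

```bash
ls; mkdir -p pics; python3 - <<'E'
from bench import bot, imaging
import cv2
for n in("top","side"):
    cv2.imwrite(f"pics/{n}0.png",imaging.capture(n)); print(n,imaging.camera_model(n))
s=bot.get_state();print(s["t"],s["orientation"],s["tcp_pos"])
E
```

```text
pics
top {'K': array([[459.95527968,   0.        , 318.3033602 ],
       [  0.        , 459.95527968, 245.76923969],
       [  0.        ,   0.        ,   1.        ]]), 'k1': -0.009921123580519777, 'position': array([386.66989415,  -6.39512507, 916.14103561]), 'rotation': array([ 0.16126424,  0.00657986, -1.56704262])}
side {'K': array([[615.24110318,   0.        , 320.16407294],
       [  0.        , 615.24110318, 244.97054274],
       [  0.        ,   0.        ,   1.        ]]), 'k1': -0.16026103484745285, 'position': array([351.24427626, 834.18729849, 693.56145983]), 'rotation': array([ 0.92590875, -0.02468119, -2.91003615])}
0.1 [-3.14007598e+00 -1.67215194e-04  3.91822928e-01] [ 209.89891307 -507.81704068  230.59336156]
```

View pics/top0.png

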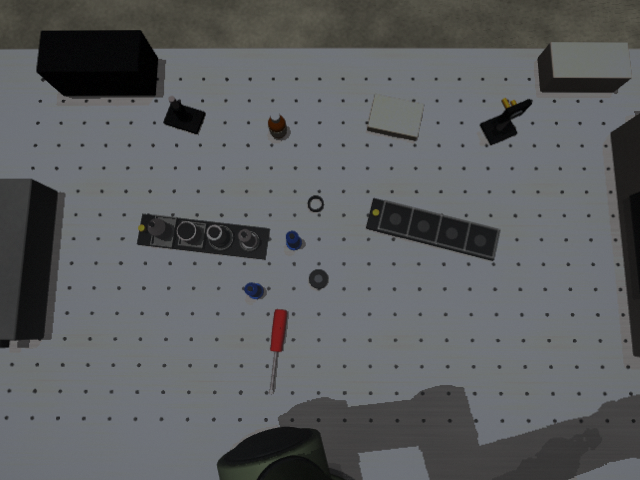

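View pics/side0.png

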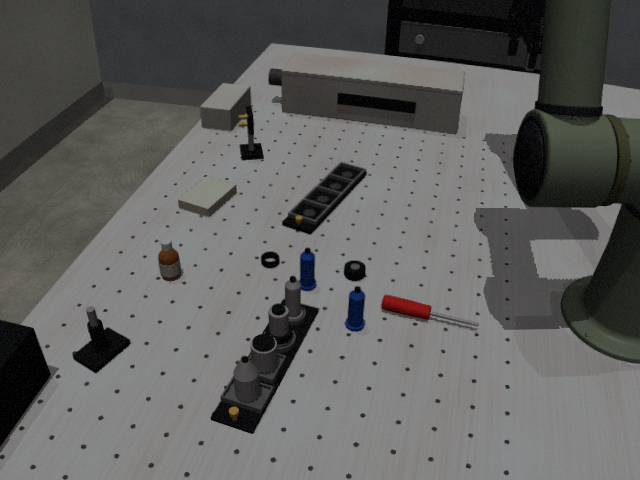

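The top view shows:
- **Storage rail, left:** thumbscrew at (141,228), then cone (160,230), squat (187,231), collar (217,236) and slim (248,239).
- **Rack, right:** thumbscrew at (376,212), bays at (395,218), (423,226), (452,233) and (480,241).

The slim could be confused with the blue look-alikes at (293,240) and (254,290). I choose the steel one at (248,239). Next I'll take close crops and measure.

```bash
cat > geo.py <<'E'
import numpy as np, cv2
from scipy.spatial.transform import Rotation as Ro
from bench import imaging
def ray(cam,px):
    m=imaging.camera_model(cam); K=m["K"]
    d=np.array([m["k1"],0,0,0,0.])
    u=cv2.undistortPoints(np.array(px,float).reshape(-1,1,2),K,d)[:,0]
    R=Ro.from_euler("xyz",m["rotation"]).as_matrix()
    return m["position"], np.c_[u[:,0],-u[:,1],-np.ones(len(u))]@R.T
def onplane(cam,px,z):
    p,d=ray(cam,px); return p+d*((z-p[2])/d[:,2])[:,None]
def proj(cam,P):
    m=imaging.camera_model(cam); R=Ro.from_euler("xyz",m["rotation"]).as_matrix()
    q=(np.atleast_2d(P)-m["position"])@R; q=q*[1,-1,-1]
    return cv2.projectPoints(q,np.zeros(3),np.zeros(3),m["K"],np.array([m["k1"],0,0,0,0.]))[0][:,0]
E
python3 - <<'E'
import cv2,numpy as np
from geo import *
for n in("top","side"):
    im=cv2.imread(f"pics/{n}0.png"); h=cv2.cvtColor(im,cv2.COLOR_BGR2HSV)
    m=((h[...,0]>20)&(h[...,0]<35)&(h[...,1]>150)&(h[...,2]>80)).astype(np.uint8)
    k,l,s,c=cv2.connectedComponentsWithStats(m)
    for i in range(1,k):
        if s[i,4]>8: print(n,"brass",s[i],c[i],onplane(n,c[i],22))
t=cv2.imread("pics/top0.png");s=cv2.imread("pics/side0.png")
m=(t.max(2)<75).astype(np.uint8)
m=cv2.morphologyEx(m,cv2.MORPH_CLOSE,np.ones((7,7)))
cs,_=cv2.findContours(m,0,1)
for c in cs:
    r=cv2.minAreaRect(c)
    if 3000<r[1][0]*r[1][1]<9000: print(r, onplane("top",cv2.boxPoints(r),6).round(1).tolist())
a=cv2.resize(t[205:265,130:275],None,fx=5.4,fy=5.4,interpolation=cv2.INTER_CUBIC)
a2=cv2.resize(t[190:265,360:505],None,fx=3.2,fy=3.2,interpolation=cv2.INTER_CUBIC)
b=np.zeros((a.shape[0]+a2.shape[0],a.shape[1],3),np.uint8);b[:a.shape[0]]=a;b[a.shape[0]:,:a2.shape[1]]=a2
cv2.imwrite("pics/c1.png",cv2.convertScaleAbs(b,alpha=1.5))
cv2.imwrite("pics/c2.png",cv2.convertScaleAbs(cv2.resize(s[265:435,200:330],None,fx=3.5,fy=3.5,interpolation=cv2.INTER_CUBIC),alpha=1.5))
E
```

```text
top brass [503  98   7  10  26] [506.  102.5] [[ 834.26749505 -388.21900358   22.        ]]
top brass [512 100   4   5  12] [513.5 102. ] [[ 835.42755705 -403.86387974   22.        ]]
top brass [373 209   6   6  31] [375.41935484 211.74193548] [[ 601.0950552  -113.50291695   22.        ]]
top brass [138 225   6   6  28] [140.96428571 227.42857143] [[568.14691286 353.18651988  22.        ]]
side brass [296 216   5   3   9] [297.66666667 217.22222222] [[ 602.47332005 -114.25907501   22.        ]]
side brass [229 407   9   8  38] [232.73684211 410.42105263] [[568.76347608 352.89152712  22.        ]]
((204.51510620117188, 233.7355194091797), (130.65870666503906, 45.25570297241211), 10.653901100158691) [[537.5, 367.2, 6.0], [629.9, 356.2, 6.0], [579.9, 92.1, 6.0], [489.5, 107.0, 6.0]]
((433.3288269042969, 228.07150268554688), (135.53350830078125, 43.018577575683594), 13.902688026428223) [[561.7, -88.5, 6.0], [648.6, -110.6, 6.0], [581.3, -375.1, 6.0], [496.4, -349.3, 6.0]]
((621.4999389648438, 233.49998474121094), (244.99996948242188, 34.99999237060547), 90.0) [[823.9, -600.6, 6.0], [824.3, -674.7, 6.0], [320.7, -620.0, 6.0], [320.6, -552.1, 6.0]]
```

View pics/c1.png

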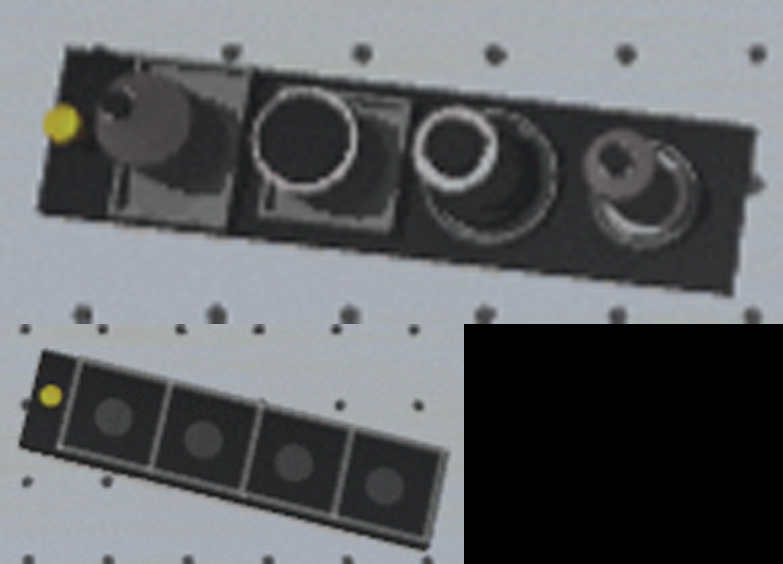

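View pics/c2.png

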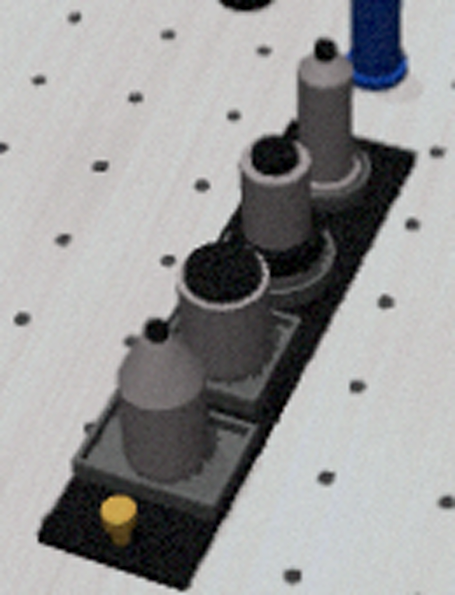

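The crops confirm the order from the thumbscrew: cone, squat, collar, slim. The steel slim one is at crop (612,158), and both blue ones are off the rail. Next I triangulate the tops and fit the frames.

```bash
python3 - <<'E'
from geo import *
T=lambda p:(np.array(p,float)+.5)/5.4-.5+[130,205]
S=lambda p:(np.array(p,float)+.5)/3.5-.5+[200,265]
R2=lambda p:(np.array(p,float)-[0,324]+.5)/3.2-.5+[360,190]
def fit(loc,w):
    loc=np.array(loc,float);w=np.array(w)[:,:2]
    a=loc-loc.mean(0);b=w-w.mean(0)
    th=np.arctan2((a[:,0]*b[:,1]-a[:,1]*b[:,0]).sum(),(a*b).sum())
    c,s=np.cos(th),np.sin(th);R=np.array([[c,-s],[s,c]])
    t=w.mean(0)-R@loc.mean(0);return th,R,t,(w-(loc@R.T+t))
co=onplane("top",T([(67,45),(757,127),(733,297),(38,213)]),6)
sc=onplane("top",[[140.96,227.43]],23)
th,R,t,res=fit([(32,140),(32,-122),(-32,-122),(-32,140),(0,129)],np.r_[co,sc])
print("rail",th,t,res.round(1).tolist())
names=["cone","squat","collar","slim"];
g=dict(cone=((117,103),(156,330),84),squat=((305,140),(222,272),60),collar=((455,150),(275,155),76),slim=((617,158),(324,50),88))
for n,y in zip(names,(87,29,-29,-87)):
    a,b,z=g[n];pa=onplane("top",T([a]),z)[0];pb=onplane("side",S([b]),z)[0]
    p,d=ray("top",T([a]));q,e=ray("side",S([b]))
    x=np.linalg.lstsq(np.c_[d[0],-e[0]],q-p,rcond=None)[0]
    print(n,"top",pa.round(1),"side",pb.round(1),"tri",((p+d[0]*x[0]+q+e[0]*x[1])/2).round(1),"case",(R@[0,y]+t).round(1), "local",(R.T@(pa[:2]-t)).round(1))
di=onplane("top",R2([(113,417),(203,440),(293,463),(384,486)]),10)
sc=onplane("top",[[375.42,211.74]],23)
th,R,t,res=fit([(0,87),(0,29),(0,-29),(0,-87),(0,129)],np.r_[di,sc])
print("rack",th,t,res.round(1).tolist())
for y in (87,29,-29,-87): print(y,(R@[0,y]+t).round(1))
E
```

```text
rail -0.11718494450129174 [552.89106858 223.73101015] [[0.5, 0.5], [0.2, -0.6], [-0.4, -0.5], [-0.2, -0.4], [-0.0, 0.9]]
cone top [562.7 309.5  84. ] side [562.2 312.8  84. ] tri [563.2 310.5  81.4] case [563.1 310.1] local [-0.3 86.4]
squat top [554.6 251.3  60. ] side [554.9 255.2  60. ] tri [555.6 252.3  56.8] case [556.3 252.5] local [-1.5 27.6]
collar top [548.1 194.4  76. ] side [548.5 199.4  76. ] tri [549.3 195.4  72.1] case [549.5 194.9] local [ -1.3 -29.7]
slim top [543.2 136.2  88. ] side [542.9 141.9  88. ] tri [544.1 137.   83.7] case [542.7 137.3] local [  0.6 -88.1]
rack -0.2562554408070968 [ 567.87546745 -238.1104814 ] [[-0.3, -0.1], [-0.2, -0.1], [-0.0, 0.2], [0.2, 0.1], [0.3, -0.1]]
87 [ 589.9 -154. ]
29 [ 575.2 -210.1]
-29 [ 560.5 -266.2]
-87 [ 545.8 -322.3]
```

```bash
cat > job.py <<'E'
from bench import bot, solve_ik, imaging
import numpy as np, cv2, sys
# pick xy, place xy, grip height
J=dict(cone=((563.1,310.3),(545.8,-322.3),36),squat=((555.3,252.0),(560.5,-266.2),34),
       collar=((549.0,195.0),(575.2,-210.1),45),slim=((543.4,136.8),(589.9,-154.0),45))
PICK=[np.pi,0,1.4536]; PLACE=[np.pi,0,1.3145]; UP=170
def st(tag):
    s=bot.get_state();print(tag,"t%.1f"%s["t"],np.round(s["tcp_pos"],1),"F",np.round(s["contact_force"],1),"open %.3f"%s["opening"],flush=True)
def pick(n):
    a,_,h=J[n];z=h-9
    bot.grip(.72); bot.move_ptp([*a,UP],PICK); bot.movel([*a,z],max_speed=120); st("down")
    bot.grip(0,60); st("grip"); bot.movel([*a,UP],max_speed=120); st("lift "+n)
def place(n):
    _,b,h=J[n];z=h-9
    bot.move_ptp([*b,UP],PLACE); bot.movel([*b,z+12],max_speed=130)
    st("above"); hit=bot.movel([*b,z-2],max_speed=20,threshold=3); st(f"touch {hit}")
def release(n):
    b=J[n][1]; bot.grip(.72); bot.movel([*b,UP],max_speed=130); st("clear")
def pic(f,cam="side",box=None,k=1):
    im=imaging.capture(cam)
    if box: x,y,w,h=box; im=cv2.resize(im[y:y+h,x:x+w],None,fx=k,fy=k,interpolation=cv2.INTER_CUBIC)
    cv2.imwrite(f"pics/{f}.png",im)
E
python3 - <<'E'
from job import *
for y in (1.4536,-1.688): print(solve_ik([563,310,27],[np.pi,0,y]))
for y in (1.3145,-1.827): print(solve_ik([545.8,-322,27],[np.pi,0,y]))
pick("cone"); pic("cone_lift","side")
E
```

```text
[ 0.3885525   0.68115432 -0.17024255  0.71939946  0.          2.07654516]
[ 0.3885525   0.68115432 -0.17024255  0.71939946  0.         -1.06504015]
[-0.64940934  0.6675041  -0.19788725  0.70540498  0.          1.17768331]
[-0.64940934  0.6675041  -0.19788725  0.70540498  0.         -1.964002  ]
down t4.9 [563.8 310.6  27.9] F [ 0.5 -0.4  0.9] open 0.723
grip t5.3 [563.7 310.7  28. ] F [-0.7  0.3  6.1] open 0.394
lift cone t6.6 [562.5 310.  169. ] F [ 0.6  1.4 -2.7] open 0.397
```

View pics/cone_lift.png

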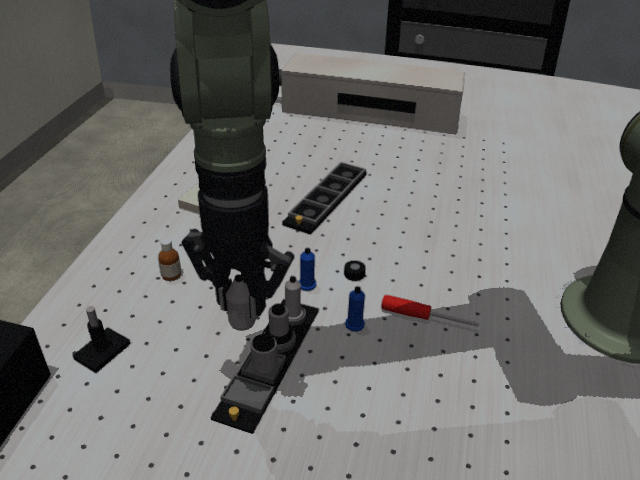

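The cone hangs upright at about (240,305), and the others stand undisturbed at (263,355), (280,320) and (293,298). I'll place it now.

```bash
python3 - <<'E'
from job import *
place("cone"); release("cone"); pick("squat"); pic("s2","side",(180,130,240,320),1.8)
E
```

```text
above t10.1 [ 546.5 -322.8   39.9] F [ 0.3  0.2 -2.3] open 0.393
touch True t10.7 [ 545.7 -322.3   28. ] F [-0.7  0.2  4.4] open 0.395
clear t12.3 [ 545.2 -321.9  169. ] F [ 0.2 -0.6 -0.3] open 0.720
down t15.9 [556.  252.2  25.8] F [0.5 0.7 1.1] open 0.717
grip t16.3 [556.  252.3  26. ] F [-0.4  0.7  5.5] open 0.426
lift squat t17.6 [554.7 251.8 169. ] F [-0.4  0.7 -2.1] open 0.432
```

View pics/s2.png

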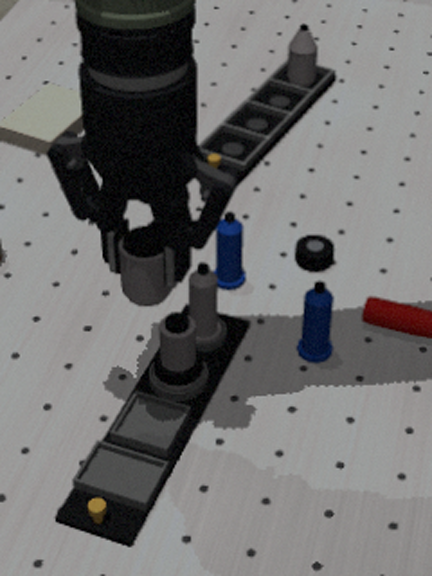

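The cone stands upright in the far bay, at crop (303,55). The squat is held at crop (147,270). I'll continue with placing it.

```bash
python3 - <<'E'
from job import *
place("squat"); release("squat"); pick("collar"); pic("s3","side",(180,130,240,320),1.8)
E
```

```text
above t20.7 [ 561.2 -266.6   37.9] F [ 0.   0.3 -1.8] open 0.430
touch True t21.3 [ 560.5 -266.2   26.1] F [-0.4 -0.   3.7] open 0.429
clear t22.9 [ 559.9 -265.8  169. ] F [ 0.4 -0.3 -0.1] open 0.719
down t26.1 [549.7 195.1  36.8] F [-0.6 -0.2  0.7] open 0.721
grip t26.5 [549.5 195.1  36.8] F [-1.4 -0.8  5.7] open 0.332
lift collar t27.8 [548.3 194.9 169.1] F [-0.3  0.6 -2.7] open 0.334
```

View pics/s3.png

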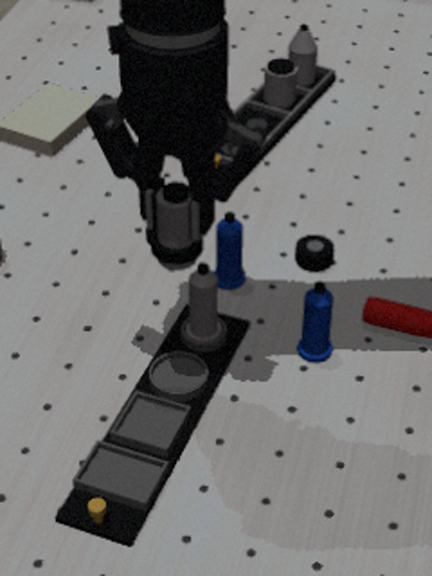

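The squat stands next to the cone, at crop (281,85). The collar is held upright at crop (176,225).

```bash
python3 - <<'E'
from job import *
place("collar"); release("collar"); pick("slim"); pic("s4","side",(180,130,240,320),1.8)
E
```

```text
above t30.4 [ 576.  -210.4   48.9] F [-0.1  0.3 -1.7] open 0.337
touch True t31.0 [ 575.2 -210.1   36.8] F [-0.4 -0.9  4.7] open 0.337
clear t32.6 [ 574.6 -209.8  169.1] F [-0.7 -0.9 -0.8] open 0.718
down t35.4 [544.  136.8  36.7] F [-0.3 -1.1  1.1] open 0.723
grip t35.8 [543.7 136.9  36.7] F [-0.8 -0.2  6. ] open 0.277
lift slim t37.0 [542.7 136.7 169.1] F [ 0.8  0.2 -2.3] open 0.278
```

View pics/s4.png

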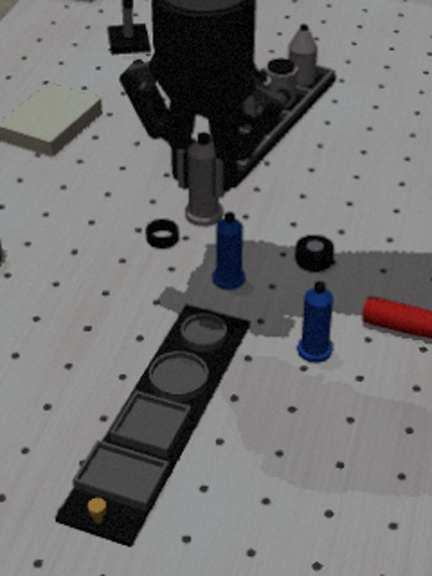

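The slim is held upright at crop (203,180), the rail is empty and both blue ones are untouched. I'll place it, back away and check both views.

```bash
python3 - <<'E'
from job import *
place("slim"); release("slim"); bot.move_ptp([400,150,300],PICK); bot.dwell(.3); st("end")
a=imaging.capture("side")[140:250,260:400];b=imaging.capture("top")[180:275,350:515]
cv2.imwrite("pics/top_end.png",cv2.convertScaleAbs(cv2.resize(b,None,fx=4.8,fy=4.8,interpolation=2),alpha=1.5))
cv2.imwrite("pics/side_end.png",cv2.convertScaleAbs(cv2.resize(a,None,fx=5,fy=5,interpolation=2),alpha=1.5))
E
```

```text
above t39.3 [ 590.7 -154.1   48.9] F [ 1.  -0.3 -1.8] open 0.278
touch True t39.9 [ 589.8 -154.    36.7] F [ 0.  -0.2  4.9] open 0.275
clear t41.5 [ 589.3 -153.8  169.1] F [-0.2  0.  -0.8] open 0.721
end t43.2 [400.3 149.6 299.7] F [ 0.3 -0.5 -0.1] open 0.723
```

View pics/side_end.png

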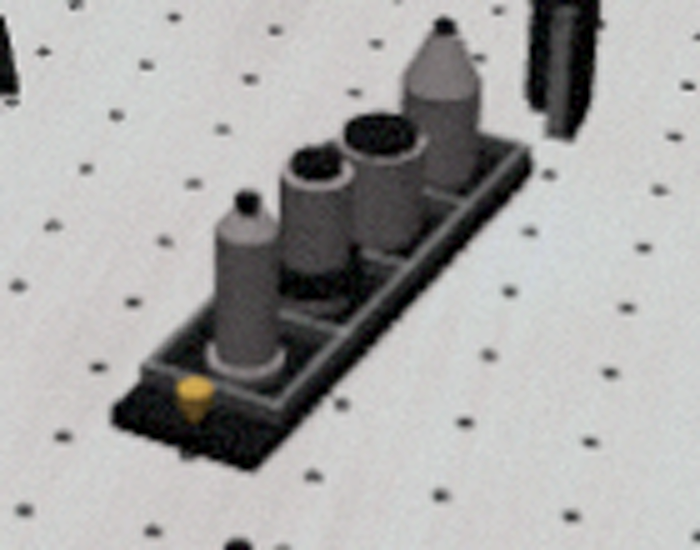

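View pics/top_end.png

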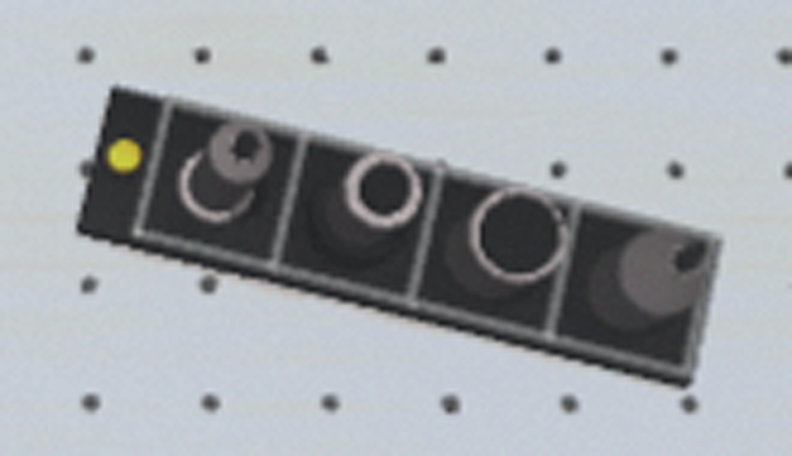

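From the thumbscrew the rack now holds slim, collar, squat, cone. All four stand upright inside their bays, with tops at crop (240,150), (382,190), (520,235) and (690,255). I'm handing in.

```bash
python3 -c "
from bench import bot
bot.sign_off()"
```

```text
the job is handed in; nothing more can be done
```

I moved all four objectives to the rack in reverse order and handed the job in at about 43 s of robot time. Counted from the thumbscrew, the rail held cone, squat, collar and slim; the rack now holds slim, collar, squat and cone.

- **Placing:** I lowered each one at 20 mm/s until the force changed, and let go only after contact. Contact came within 0.2 mm of the height at which each was gripped.
- **Final views:** the side and top pictures both show all four upright inside their bays, with the gripper well clear. The rail was empty and both blue look-alikes were untouched in the last wide picture, taken after the final pick.
- **Disagreement:** triangulated heights of the objectives' tops came out about 3–4 mm too low, and the two cameras differed by 3–6 mm in y. I put this down to the camera calibration. I used positions close to the top view and the triangulation, and every grasp and placing went as expected.

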